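# Free the drying rack: catch tray in, keeper bar unlatched and held up

### The arm

A 6-joint arm with a two-finger parallel gripper is mounted at the origin on the work surface. World frame = base frame: x ahead of the robot, y to its left, z up, the work surface at z = 0. Lengths are in m, angles in rad, forces in N, time in s.
With the tool pointing down it reaches from about 0.3 to 0.775 m from the base axis. Payload 14.6 kg.
Tool frame: the origin (TCP) lies at the very end of the fingers, on their centre line; the grasp point (between the pads) lies 19 mm behind it; z points along the fingers, y is the line along which they close (so a half turn about z gives the same grasp; the last joint's range is limited). The gripper opens to 94 mm and grips with 3 to 60 N. Pads are 16 mm wide; open, the fingers measure 119 mm over their backs; the gripper's body (75 mm by 177 mm) begins 78 mm behind the grasp point.
Start: joints at [1.055, 0.3, 1.521, -0, 1.321, -0.067], TCP at [0.239, 0.496, 0.205] pointing down, gripper open.
Joint ranges: [-3.03, 3.03], [-0.79, 2.21], [0.23, 2.52], [-1.04, 4.18], [0, 3.07], [-2.55, 2.55]. Speed limits (rad/s): [2.22, 2.22, 2.57, 3.14, 3.14, 3.14].

### API

Orientations are given as [roll, pitch, yaw] about the fixed x, y, z axes, in that order (R = Rz(yaw) Ry(pitch) Rx(roll)).
In Python, from station import ctrl, cams gives the robot as it stands. The module is installed in compiled form; this text tells all that it offers.
- The arm moves only by the tool arm_command, never from a script. Its argument "plan" is a list that holds one entry, the list of rows, each a list of 7 numbers: the shift along the tool's x, y, z in fractions of the full range, 1 being 100 cm, then the turn, a rotation vector about the tool's x, y, z in fractions of the full range, 1 being 4 rad, then the closure, from -1 (fully open) to 1 (shut). A call has 1 to 12 rows; each row is the pose to reach, as a shift and turn from the pose commanded when the call began, along the tool's axes at that moment; what a row does not reach only later rows make up. A row lasts 1/10 s, in which the tool goes at most 50 mm and 8.59 degrees, less where a joint would pass 70% of its speed; a pose out of reach is approached as far as the arm can. A call with a gripper value outside its range is refused whole. The fingers move at their own pace and stop on an object; "squeeze" is the grip in N (left out, the last holds). Time passes only in rows, so rows that repeat a pose let the fingers close. It gives the time, the measured TCP pose, the force, the opening and the grip force at its end, in the units of the state.
- ctrl.get_obs(): the state, without advancing time (a new reading comes with each control period).
- cams.camera(name): name is "scene" or "top" or "wrist"; returns (picture, depth): 480x640x3 uint8, blue, green, red; 480x640 float32, m along the optical axis (not along the pixel's ray), 0 where there is no reading.
- cams.camera_info(name): a dict with "fx", "fy", "cx", "cy" (pixels), "world_to_cam" (4x4, takes a point from world to camera coordinates). Camera axes: x right, y down, z forward; pixel columns grow to the right and rows downward; lengths in m; the calibration is good to about 2 mm. The wrist camera is an equidistant fisheye: a pixel r from the principal point sees the ray r / f radians off the axis. A picture is of the moment at which its call begins: read the wrist's pose just before it. camera_info takes no time and is no camera call; for the wrist camera it gives the pose at the moment of the call.
- ctrl.hand_in(): hands the job in; it is judged then, once.
The state is a dict: "time_s": time; "qpos": joint angles; "joint_vel": joint speeds; "tau": joint torques, N m; "ee_pos": TCP position; "eef_rot": TCP orientation; "force": force on the tool from outside, world axes, zero at the start; "moment": the same for the moment, N m; "grip_width": finger opening in m; "grip_force": force on a finger pad.
Only numpy, scipy, OpenCV 4.12 (cv2) and the standard library are available. Lean on these libraries where they do the work, as an engineer would, in place of code of your own. Each camera call takes 0.05 s, during which the arm holds its last target. There are 200 camera calls.

### The job

Push the wooden catch tray along its rails under the drying rack until it is fully home against the back stop, so that it can catch any stone that drops. Only then take the upright horn pull beside the ball stud, draw it sideways against its spring to free the bolt, lift the keeper bar's end so that its socket is clear of the ball by at least 70 mm, and finish while still holding the bar up there, with the tray still home. Leave the other things on the table where they are.

Things in the scene. Friction and masses are not known exactly. Their poses are not given: they have to be found in the camera images.
- rack: Fixed pale wood drying rack; place and yaw vary. Origin on the table under the deck's middle; x away from the robot, y left, z up (rack frame, mm). Deck 90 (x) by 275 (y), top 55 high, underside 43 high: the tray's tunnel. Two rows of bamboo rungs (x = -14, +14; y -82 to +62; tops 88 high) grip fixed white go stones on edge. Guide rails 14 high lie along x at y = -82 and +82 (x -155 to +50).
- stop (a point): Middle of the near face of the stop bar (30 mm high, along y) at the far end of the rails: rack x = +50, y = 0, z = 15 mm. The tray is fully home with its far wall against it.
- tray: Loose open wooden tray, 100 (x) by 150 (y) by 25 mm high, 0.15 to 0.3 kg, between the guide rails with 2 mm play each side. Origin under the middle of the open box; axes as the rack's. It starts drawn out 55 to 85 mm towards the robot (origin at rack x -85 to -55); fully home its origin is at rack x = 0, y = 0.
- handle (a point): Centre of the top of the tray's upright handle: tray x = -76, y = 0, z = 72 mm. The handle is 16 (x) by 18 (y) mm and can be gripped between 35 and 72 mm height; it stays outside the rack when the tray is home.
- keeper (a joint): Hinge of the keeper bar, rad: 0 down over the stones (start), grows as the free end rises, up to 1.3. Axis parallel to rack x, through rack y = -115, z = 89 mm; the socket at rack y = +110 rises on an arc of 225 mm radius. No stay: let go, it falls back. Bar, latch and pull weigh about 0.25 kg together.
- bar: Bamboo keeper bar, 18 mm wide and 13 mm thick, with a steel socket at its free end (plate 44 x 46 mm, top 104 mm above the table when down). Origin on the hinge axis; y runs along the bar to the socket, x is rack x, z up when down. It carries the latch and the pull.
- latch (a joint): Slide of the sprung brass bolt under the socket, m: 0 shut (start; under the ball's flat underside, so the bar can rise only 1 to 3 mm), grows as it is drawn along the bar's -x (towards the robot), end stop 0.016. The bolt clears the ball from about 0.0075. The spring always pulls it shut: about 5 N at 0, 11 N at the end.
- pull: Upright horn pull fixed on the latch, 16 (x) by 14 (y) by 46 mm tall. Origin at the centre of its foot, which is at rack x = -32, y = +110, z = 104 mm when shut and down; top 150 mm above the table. It moves with latch and bar and is what one grips; it is free on all sides above the socket plate.
- socket (a point): Inner top of the socket, 225 mm from the hinge; lies about on ball when the bar is down.
- ball (a point): Top of the steel ball stud (26 mm across) on the rack's deck, at rack x = 0, y = +110, z = 94 mm.
- bowl: Bystander, to be left alone: jade-green ceramic bowl, 120 mm wide at the rim, 55 mm tall; origin under its centre
- sandstone: Bystander, to be left alone: grey sanding stone, block 120 x 50 x 30 mm; origin under its centre
- burnisher: Bystander, to be left alone: horn-handled burnisher lying down, about 160 mm long, 18 mm thick; origin under the joint of handle and blade
- stone_a: Bystander, to be left alone: loose white clamshell go stone lying flat on the table, 22 mm across, 9 mm thick; origin under its centre
- stone_b: Bystander, to be left alone: loose black slate go stone lying flat, 22 mm across, 9 mm thick; origin under its centre
- gauge: Bystander, to be left alone: flat brass slot gauge, a 52 x 50 mm plate, 8 mm thick, with an open slot; origin under its centre
There are look-alikes about, which are no part of the job. Of the things that look like the tray, take the one that is nearest to the robot's base at the start.

How it is judged:
On the way, in this order (a step that is already met when the one before it is completed fails the run):
1. the tray is fully home under the rack, the bar still down and latched (x of tray in the frame of rack between -0.006 and 0.006 m and y of tray in the frame of rack between -0.006 and 0.006 m and height (world z) of tray below 0.006 m and value of joint keeper below 0.04 rad and value of joint latch below 0.005 m), for 0.2 s.
2. the latch is drawn clear of the ball (value of joint latch above 0.008 m), for 0.1 s.
At the end, for the whole second after the job is handed in: The tray is home (within 6 mm of its place against the stop, flat on the table), the socket is held still at least about 70 mm above the ball (67 mm is accepted), and the robot's fingers bear the bar (x of tray in the frame of rack between -0.006 and 0.006 m and y of tray in the frame of rack between -0.006 and 0.006 m and height (world z) of tray below 0.006 m and height (world z) of socket above 0.161 m and contact force between the fingers and bar above 0.5 N and velocity of joint keeper between -0.08 and 0.08 rad/s); the arm keeps its last pose, push and grip.
It fails at once if the latch is drawn or the bar lifted while the tray is not home ((value of joint keeper above 0.1 rad or value of joint latch above 0.008 m) and not (x of tray in the frame of rack between -0.006 and 0.006 m and y of tray in the frame of rack between -0.006 and 0.006 m and height (world z) of tray below 0.006 m)).
It fails at once if a bystander is disturbed (moved more than 25 mm) (distance of any of bowl, sandstone, burnisher, stone_a, stone_b, gauge from where it was at the start of the episode above 0.025 m).
It also fails if it takes over 48 s, if anything falls off the work surface, if the arm or the gripper's body presses on something with over 40 N, if the wrist force passes 120 N, or if a joint passes its speed limit or range.

## Working session

There is one attempt and no reset: what is moved stays moved. The work goes in short steps, Python scripts to look and compute and a tool call to move; the robot and the scene stay as the last step left them, time stands still between calls to the robot, and variables do not carry over. Pictures are saved under pics/ and viewed, at most 10 in all, crops included, and the job is handed in when it is done.

Besides the shell and the picture viewer there is one more tool, called after "Emit:" as name(argument=value, ...) on one line, values as JSON. arm_command: Moves the arm, as the interface text tells. Its arguments: {"type":"object","properties":{"plan":{"type":"array"},"squeeze":{"type":"number"}},"required":["plan"]}

```bash
mkdir -p pics
cat > h.py <<'E'
import numpy as np, cv2
from station import ctrl, cams
from scipy.spatial.transform import Rotation as Ro
def pts(name):
    im,d=cams.camera(name); i=cams.camera_info(name)
    v,u=np.mgrid[:480,:640]
    P=np.stack([(u-i['cx'])/i['fx']*d,(v-i['cy'])/i['fy']*d,d],-1)
    T=np.linalg.inv(i['world_to_cam']); W=P@T[:3,:3].T+T[:3,3]; W[d==0]=np.nan
    return im,W
E
python3 - <<'E'
from h import *
o=ctrl.get_obs();print({k:np.round(v,3) for k,v in o.items()})
for n in('scene','top'):
    im,W=pts(n);cv2.imwrite(f'pics/{n}0.png',im);np.savez(f'{n}0.npz',im=im,W=W)
    i=cams.camera_info(n);print(n,i['fx'],np.round(np.linalg.inv(i['world_to_cam']),3).tolist())
E
```

```text
{'time_s': np.float64(0.0), 'qpos': array([ 1.055,  0.3  ,  1.522, -0.   ,  1.321, -0.067]), 'joint_vel': array([ 0.   , -0.001, -0.002, -0.001, -0.001, -0.001]), 'tau': array([ 3.0000e-03, -5.3179e+01, -3.5274e+01,  7.1000e-02,  2.4000e-02,
       -0.0000e+00]), 'ee_pos': array([0.239, 0.495, 0.205]), 'eef_rot': array([-3.14 , -0.   ,  2.693]), 'force': array([-0.241, -0.07 ,  0.122]), 'moment': array([-0.033, -0.031, -0.027]), 'grip_force': np.float64(0.0), 'grip_width': np.float64(0.094)}
scene 553.2955854579992 [[-0.519, 0.716, -0.467, 1.232], [0.855, 0.433, -0.285, 0.33], [-0.002, -0.547, -0.837, 1.274], [0.0, 0.0, 0.0, 1.0]]
top 552.9215022380922 [[0.007, -0.999, 0.04, 0.527], [-1.0, -0.008, -0.02, -0.046], [0.021, -0.039, -0.999, 1.279], [0.0, 0.0, 0.0, 1.0]]
```

View pics/top0.png

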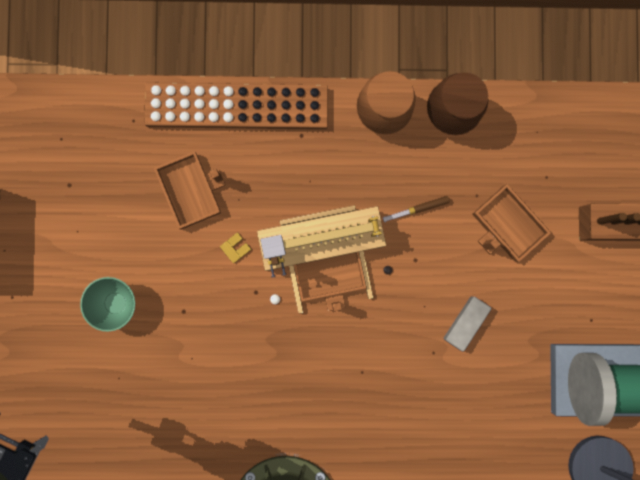

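View pics/scene0.png

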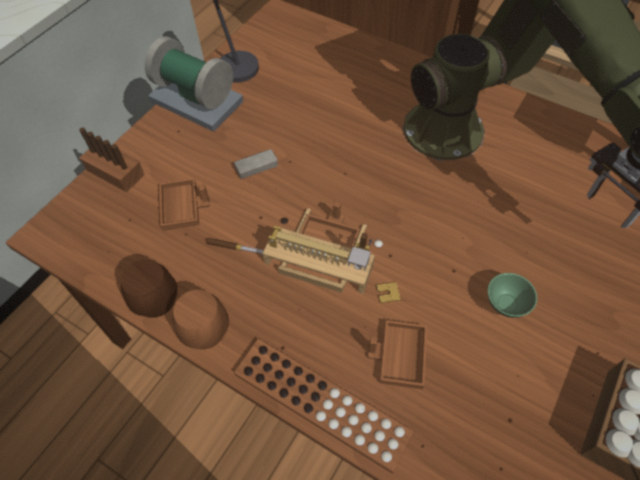

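Top view: the three tray candidates are at pixels (335,285), (188,190) and (512,222). The first fits: it lies between the rack's rails and is nearest the base at about (285,480). The rack is at (320,238), the socket plate at (272,246) and the pull at (277,263). Next I measure these and enlarge that area to confirm.

Run:
```python
from h import *
D=np.load('top0.npz');im,W=D['im'],D['W'];S=np.load('scene0.npz')
ta=cv2.resize(im[190:330,225:425],None,fx=4,fy=4,interpolation=2)
cv2.imwrite('pics/crop0.png',ta)
Z=W[...,2]
def comp(W,lo,hi,box):
    m=(W[...,2]>lo)&(W[...,2]<hi)&(W[...,0]>box[0])&(W[...,0]<box[1])&(W[...,1]>box[2])&(W[...,1]<box[3])
    return W[m]
for nm,Wd in(('top',W),('scene',S['W'])):
    f=Wd[...,2];g=comp(Wd,-.02,.02,(.3,.7,-.4,.2));print(nm,'table z',np.median(g[:,2]))
    box=(.33,.65,-.25,.13)
    for l,(lo,hi) in dict(deck=(.047,.064),hi_plate=(.098,.112),pull=(.125,.165),handle=(.064,.08)).items():
        p=comp(Wd,lo,hi,box)
        if len(p)<3: print(l,len(p));continue
        r=cv2.minAreaRect((p[:,:2]*1000).astype(np.float32))
        print(l,len(p),'mean',np.round(p.mean(0)*1000,1),'rect',np.round(r[0],1),np.round(r[1],1),round(r[2],2))
```

```text
top table z 0.0003341567641494958
deck 2677 mean [606.2 -72.6  54.9] rect [554.7 -77.4] [285.5 190.5] 89.99
hi_plate 570 mean [596.7   2.4 102.7] rect [613.  -75.5] [ 62.  256.3] 15.34
pull 58 mean [562.2  20.3 148.1] rect [562.5  20.7] [15.5 14. ] 10.79
handle 111 mean [ 531.7 -103.1   71.9] rect [ 577.4 -108. ] [179.5 177.7] 47.17
scene table z 0.0008950818830926188
deck 1534 mean [614.1 -42.3  55.5] rect [555.7 -70.6] [278.4 188.6] 89.9
hi_plate 447 mean [600.1  -2.1 102.9] rect [606.8 -74.3] [ 60.9 257.5] 10.25
pull 65 mean [566.4  25.  143.6] rect [563.9  24. ] [19.5 14.4] 11.54
handle 177 mean [588.9 -80.1  71.6] rect [542.3 -67.1] [181.4 216. ] 11.65
```

View pics/crop0.png

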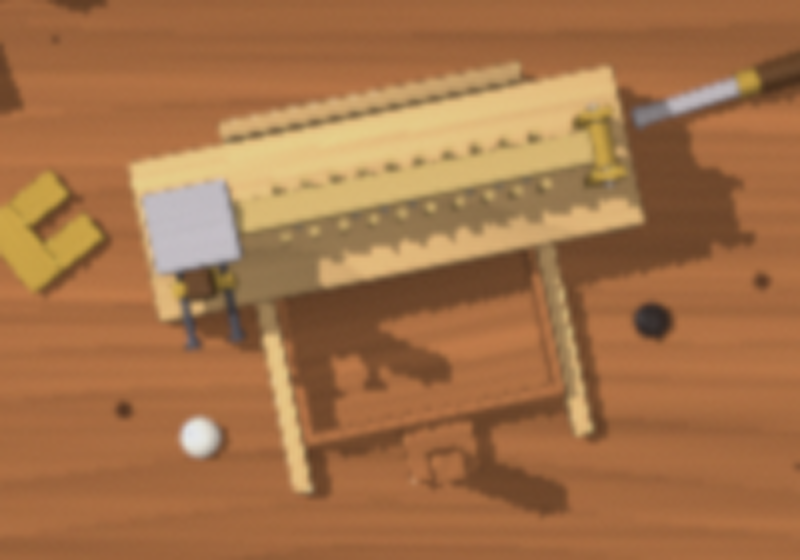

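The crop confirms it: a tray box between the rails, handle at crop (440,455), and the pull (brown) at crop (200,285) between two blue prongs. Next I fit the rack pose.

Run:
```python
from h import *
for nm in('top','scene'):
    D=np.load(nm+'0.npz');im,W=D['im'],D['W']
    Z=W[...,2]; box=(W[...,0]>.45)&(W[...,0]<.72)&(W[...,1]>-.27)&(W[...,1]<.13)
    m=((Z>.047)&(Z<.125)&box).astype(np.uint8)
    n,l,st,c=cv2.connectedComponentsWithStats(m,connectivity=4)
    k=1+np.argmax(st[1:,4]); m=(l==k)&(Z<.062)
    p=(W[m][:,:2]*1000).astype(np.float32)
    r=cv2.minAreaRect(p);print(nm,len(p),'deck',np.round(r[0],1),np.round(r[1],1),round(r[2],2))
    a=np.radians(r[2] if r[2]<45 else r[2]-90)
    ex=np.array([np.cos(a),np.sin(a)]);ey=np.array([-np.sin(a),np.cos(a)])
    c=np.array(r[0]);to=lambda q:np.round([(q-c)@ex,(q-c)@ey],1)
    def pr(n,mm):
        q=W[mm][:,:2]*1000; 
        if len(q)<4:print(n,len(q));return
        rr=cv2.minAreaRect(q.astype(np.float32));print(n,len(q),'world',np.round(rr[0],1),'rack',to(np.array(rr[0])),np.round(rr[1],1),round(rr[2],1))
    pr('pull',(Z>.135)&(Z<.16)&box)
    pr('plate',(Z>.100)&(Z<.108)&box&(W[...,1]>-.03))
    pr('stop',(Z>.024)&(Z<.036)&(W[...,0]>.6)&box)
    R=np.stack([(W[...,:2]*1000-c)@ex,(W[...,:2]*1000-c)@ey],-1)
    near=(R[...,0]>-185)&(R[...,0]<-90)&(abs(R[...,1])<60)
    pr('handle',(Z>.063)&(Z<.08)&near)
    pr('traywall',(Z>.019)&(Z<.029)&(R[...,0]>-170)&(R[...,0]<-48)&(abs(R[...,1])<78))
```

```text
top 3326 deck [616.3 -77.8] [ 90.4 274.9] 12.0
pull 55 world [562.6  20.2] rack [-32.2 107. ] [14.4 14.3] 1.6
plate 439 world [588.8  16.7] rack [-7.3 98.2] [57.5 64.7] 12.4
stop 347 world [670.2 -68.7] rack [54.7 -2.3] [ 10.8 173.7] 12.1
handle 61 world [ 465.8 -112.6] rack [-154.4   -2.7] [15.2 17.8] 1.9
traywall 292 world [ 516.8 -101.6] rack [-102.3   -2.6] [108.1 150.4] 12.1
scene 2056 deck [617.7 -74.7] [ 94.3 276. ] 11.96
pull 52 world [564.   24.3] rack [-32. 108.] [17.6 14.7] 22.4
plate 297 world [591.4  10.7] rack [-8. 89.] [60.9 84.7] 10.3
stop 325 world [664.6 -61.6] rack [48.6  3.1] [ 40.5 274.4] 17.1
handle 45 world [ 468.3 -109.4] rack [-153.4   -2.9] [18.7 18.6] 16.2
traywall 227 world [506.4 -97.8] rack [-113.7    0.5] [ 95.6 154.9] 11.7
```

```bash
cat >> h.py <<'E'
def togo(x,y,z,yawdeg,tilt=0):
    o=ctrl.get_obs();R=Ro.from_euler('xyz',o['eef_rot'])
    G=Ro.from_euler('xyz',[np.pi,0,np.radians(yawdeg)])
    d=R.inv().apply(np.array([x,y,z])/1000-o['ee_pos'])*1000
    print('t',round(float(o['time_s']),2),'shift',np.round(d,1),'rot',np.round((R.inv()*G).as_rotvec(),3),'F',np.round(o['force'],1),'w',o['grip_width'],'q',np.round(o['qpos'],2))
E
python3 -c "
from h import *
togo(467,-111,160,192)"
```

```text
t 0.1 shift [-468.9 -447.1   45.4] rot [-0.001 -0.    -0.658] F [ 1.1 -0.   0.2] w 0.09404662755931968 q [ 1.06  0.3   1.52 -0.    1.32 -0.07]
```

Units first: shifts go in shares of 100 cm and turns go in shares of 4 rad. So -450 mm / 1000 = -0.45, -160 mm / 1000 = -0.16, -0.658 rad / 4 = -0.1645.

Emit:
arm_command(plan=[[[-0.04, -0.038, 0.004, 0, 0, -0.015, -1], [-0.08, -0.076, 0.008, 0, 0, -0.03, -1], [-0.12, -0.114, 0.011, 0, 0, -0.0425, -1], [-0.16, -0.152, 0.015, 0, 0, -0.055, -1], [-0.195, -0.186, 0.019, 0, 0, -0.0675, -1], [-0.23, -0.219, 0.022, 0, 0, -0.08, -1], [-0.265, -0.253, 0.026, 0, 0, -0.0925, -1], [-0.3, -0.286, 0.029, 0, 0, -0.105, -1], [-0.34, -0.324, 0.033, 0, 0, -0.12, -1], [-0.38, -0.362, 0.037, 0, 0, -0.135, -1], [-0.42, -0.4, 0.041, 0, 0, -0.15, -1], [-0.45, -0.43, 0.045, 0, 0, -0.1645, -1]]], squeeze=25)

```text
time_s: 1.3
ee_pos: [0.4496, -0.0668, 0.1624]
eef_rot: [-3.142, 0.0, -2.93]
force: [1.6, 1.6, 0.6]
grip_width: 0.0944
grip_force: 0.0
```

```bash
python3 -c "
from h import *
togo(467,-111,160,192)"
```

```text
t 1.3 shift [ -7.8 -46.9   2.4] rot [-0.     0.     0.002] F [1.6 1.6 0.6] w 0.09441242139176018 q [-0.23  0.13  1.83  0.    1.18 -2.01]
```

Converted, -25 mm / 1000 = -0.025, -4.5 mm / 1000 = -0.0045.

Emit:
arm_command(plan=[[[-0.0045, -0.025, 0, 0, 0, 0, -1], [-0.0045, -0.025, 0, 0, 0, 0, -1], [-0.0045, -0.025, 0, 0, 0, 0, -1], [-0.0045, -0.025, 0, 0, 0, 0, -1]]])

```text
time_s: 1.7
ee_pos: [0.4586, -0.0873, 0.1624]
eef_rot: [3.141, -0.0, -2.932]
force: [-0.2, 0.4, 0.1]
grip_width: 0.0941
grip_force: 0.0
```

Run:
```python
from h import *
togo(467,-111,38,192)
i=cams.camera_info('wrist');print({k:np.round(v,3).tolist() for k,v in i.items()})
im,d=cams.camera('wrist');cv2.imwrite('pics/w1.png',im);np.savez('w1.npz',im=im,d=d,T=i['world_to_cam'])
```

```text
t 1.7 shift [ -3.3 -25.  124.4] rot [ 0.    -0.     0.001] F [-0.2  0.4  0.1] w 0.09405874150674626 q [-0.27  0.16  1.8   0.    1.18 -2.05]
{'fx': 371.648, 'fy': 371.648, 'cx': 322.73, 'cy': 243.969, 'world_to_cam': [[-0.209, 0.978, 0.001, 0.182], [0.945, 0.202, 0.256, -0.432], [0.25, 0.055, -0.967, 0.239], [0.0, 0.0, 0.0, 1.0]]}
```

View pics/w1.png

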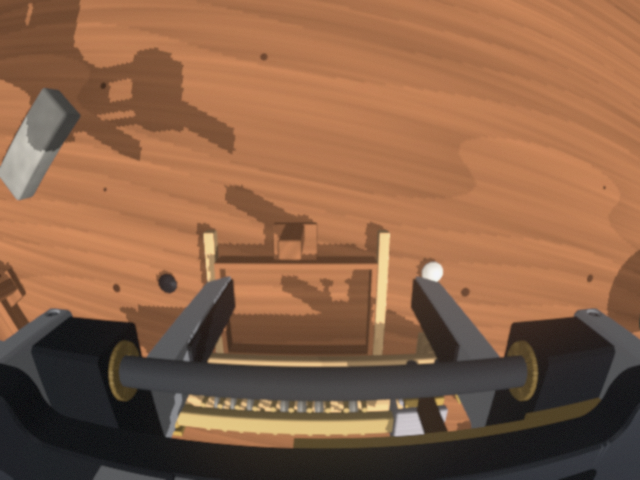

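Wrist view: the handle top is at about (290,240), centred between the rail ends at (208,235) and (384,235). I'll measure it from depth.

```bash
cat >> h.py <<'E'
def wpts(d,T,i):
    v,u=np.mgrid[:480,:640].astype(float); x=u-i['cx'];y=v-i['cy'];r=np.hypot(x,y)+1e-9;t=r/i['fx']
    P=np.stack([x/r*np.tan(t)*d,y/r*np.tan(t)*d,d],-1);M=np.linalg.inv(T)
    W=P@M[:3,:3].T+M[:3,3];W[(d==0)|(t>1.3)]=np.nan;return W
E
python3 - <<'E'
from h import *
D=np.load('w1.npz');W=wpts(D['d'],D['T'],cams.camera_info('wrist'))*1000;Z=W[...,2]
print('table',np.nanmedian(W[100:140,300:330],axis=(0,1)))
sub=np.zeros(Z.shape,bool);sub[215:265,265:325]=1
q=W[sub&(Z>62)&(Z<82)];r=cv2.minAreaRect(q[:,:2].astype(np.float32));print(len(q),q[:,2].mean(),r)
E
```

```text
table [ 3.62260062e+02 -1.16544353e+02  1.63943860e-02]
547 71.23536500741577 ((465.7621154785156, -113.27998352050781), (16.21149444580078, 18.49475860595703), 10.714695930480957)
```

Converted, 122 mm / 1000 = 0.122, 105 mm / 1000 = 0.105.

Emit:
arm_command(plan=[[[-0.002, -0.0265, 0.01, 0, 0, 0, -1], [-0.002, -0.0265, 0.04, 0, 0, 0, -1], [-0.002, -0.0265, 0.075, 0, 0, 0, -1], [-0.002, -0.0265, 0.105, 0, 0, 0, -1], [-0.002, -0.0265, 0.122, 0, 0, 0, -1], [-0.002, -0.0265, 0.122, 0, 0, 0, -1], [-0.002, -0.0265, 0.122, 0, 0, 0, -1], [-0.002, -0.0265, 0.122, 0, 0, 0, -1]]])

```text
time_s: 2.55
ee_pos: [0.4671, -0.1135, 0.0418]
eef_rot: [-3.141, 0.002, -2.932]
force: [-0.2, 0.4, -0.5]
grip_width: 0.0938
grip_force: 0.0
```

```bash
python3 -c "
from h import *
togo(466,-113,40,192)"
```

```text
t 2.55 shift [1.  0.7 1.8] rot [-0.001  0.002  0.   ] F [-0.2  0.4 -0.5] w 0.09376868468232506 q [-0.31  0.36  1.87 -0.    0.91 -2.1 ]
```

Close on the handle.

Emit:
arm_command(plan=[[[0, 0, 0, 0, 0, 0, 1], [0, 0, 0, 0, 0, 0, 1], [0, 0, 0, 0, 0, 0, 1], [0, 0, 0, 0, 0, 0, 1], [0, 0, 0, 0, 0, 0, 1], [0, 0, 0, 0, 0, 0, 1], [0, 0, 0, 0, 0, 0, 1], [0, 0, 0, 0, 0, 0, 1], [0, 0, 0, 0, 0, 0, 1], [0, 0, 0, 0, 0, 0, 1]]], squeeze=20)

```text
time_s: 3.55
ee_pos: [0.4664, -0.1136, 0.0405]
eef_rot: [3.141, -0.0, -2.932]
force: [0.3, 1.0, 0.2]
grip_width: 0.0179
grip_force: 20.0
```

Converted, -72 mm / 1000 = -0.072, -69 mm / 1000 = -0.069.

Emit:
arm_command(plan=[[[-0.008, 0, 0, 0, 0, 0, 1], [-0.018, 0, 0, 0, 0, 0, 1], [-0.028, 0, 0, 0, 0, 0, 1], [-0.038, 0, 0, 0, 0, 0, 1], [-0.048, 0, 0, 0, 0, 0, 1], [-0.057, 0, 0, 0, 0, 0, 1], [-0.064, 0, 0, 0, 0, 0, 1], [-0.069, 0, 0, 0, 0, 0, 1], [-0.072, 0, 0, 0, 0, 0, 1], [-0.072, 0, 0, 0, 0, 0, 1], [-0.072, 0, 0, 0, 0, 0, 1]]])

```text
time_s: 4.65
ee_pos: [0.537, -0.0987, 0.0405]
eef_rot: [-3.142, 0.001, -2.933]
force: [1.1, 0.8, -0.6]
grip_width: 0.0179
grip_force: 20.0
```

Emit:
arm_command(plan=[[[-0.001, 0, 0, 0, 0, 0, 1], [-0.002, 0, 0, 0, 0, 0, 1], [-0.003, 0, 0, 0, 0, 0, 1], [-0.004, 0, 0, 0, 0, 0, 1], [-0.004, 0, 0, 0, 0, 0, 1], [-0.004, 0, 0, 0, 0, 0, 1]]])

```text
time_s: 5.25
ee_pos: [0.5409, -0.0978, 0.0405]
eef_rot: [-3.142, 0.0, -2.932]
force: [0.1, -0.1, -0.1]
grip_width: 0.0179
grip_force: 20.0
```

Converted, -2 mm / 1000 = -0.002, -1.5 mm / 1000 = -0.0015.

Emit:
arm_command(plan=[[[-0.0005, 0, 0, 0, 0, 0, 1], [-0.001, 0, 0, 0, 0, 0, 1], [-0.0015, 0, 0, 0, 0, 0, 1], [-0.002, 0, 0, 0, 0, 0, 1], [-0.002, 0, 0, 0, 0, 0, 1], [-0.002, 0, 0, 0, 0, 0, 1]]])

```text
time_s: 5.85
ee_pos: [0.5428, -0.0974, 0.0405]
eef_rot: [-3.142, 0.0, -2.932]
force: [0.6, 0.4, -0.1]
grip_width: 0.0182
grip_force: 20.0
```

Emit:
arm_command(plan=[[[-0.0005, 0, 0, 0, 0, 0, 1], [-0.001, 0, 0, 0, 0, 0, 1], [-0.0015, 0, 0, 0, 0, 0, 1], [-0.002, 0, 0, 0, 0, 0, 1], [-0.002, 0, 0, 0, 0, 0, 1], [-0.002, 0, 0, 0, 0, 0, 1]]])

```text
time_s: 6.45
ee_pos: [0.5434, -0.097, 0.0404]
eef_rot: [3.141, -0.003, -2.932]
force: [-12.2, -0.0, 8.8]
grip_width: 0.0174
grip_force: 20.0
```

Contact with the stop (about 12 N) at 79 mm, as expected. I'll relieve the push and release.

Converted, 1.2 mm / 1000 = 0.0012, 1 mm / 1000 = 0.001.

Emit:
arm_command(plan=[[[0.001, 0, 0, 0, 0, 0, 1], [0.0012, 0, 0, 0, 0, 0, 1], [0.0012, 0, 0, 0, 0, 0, 1]]])

```text
time_s: 6.75
ee_pos: [0.5434, -0.0972, 0.0404]
eef_rot: [3.141, -0.0, -2.932]
force: [-2.4, 1.2, 1.8]
grip_width: 0.018
grip_force: 20.0
```

Emit:
arm_command(plan=[[[0, 0, 0, 0, 0, 0, -1], [0, 0, 0, 0, 0, 0, -1], [0, 0, 0, 0, 0, 0, -1], [0, 0, 0, 0, 0, 0, -1], [0, 0, 0, 0, 0, 0, -1], [0, 0, 0, 0, 0, 0, -1], [0, 0, 0, 0, 0, 0, -1]]])

```text
time_s: 7.45
ee_pos: [0.5435, -0.0973, 0.0405]
eef_rot: [-3.142, 0.0, -2.932]
force: [-0.2, -1.0, 0.8]
grip_width: 0.0704
grip_force: 0.0
```

Converted, -170 mm / 1000 = -0.17, -150 mm / 1000 = -0.15.

Emit:
arm_command(plan=[[[0, 0, -0.03, 0, 0, 0, -1], [0, 0, -0.07, 0, 0, 0, -1], [0, 0, -0.11, 0, 0, 0, -1], [0, 0, -0.15, 0, 0, 0, -1], [0, 0, -0.17, 0, 0, 0, -1], [0, 0, -0.17, 0, 0, 0, -1], [0, 0, -0.17, 0, 0, 0, -1]]])

```text
time_s: 8.15
ee_pos: [0.5432, -0.0972, 0.2098]
eef_rot: [3.141, -0.0, -2.932]
force: [0.5, 0.2, -0.2]
grip_width: 0.094
grip_force: 0.0
```

Run:
```python
from h import *
togo(562.5,20,210,102)
i=cams.camera_info('wrist');im,d=cams.camera('wrist');cv2.imwrite('pics/w2.png',im);W=wpts(d,i['world_to_cam'],i)*1000
im2,W2=pts('top');W2=W2*1000
for n,w in(('wrist',W),('top',W2)):
    Z=w[...,2]
    for l,(a,b),(x0,x1,y0,y1) in(('handle',(64,80),(520,556,-125,-70)),('pull',(138,158),(540,590,-5,50))):
        q=w[(Z>a)&(Z<b)&(w[...,0]>x0)&(w[...,0]<x1)&(w[...,1]>y0)&(w[...,1]<y1)]
        if len(q)>4:print(n,l,len(q),np.round(q.mean(0),1),cv2.minAreaRect(q[:,:2].astype(np.float32)))
```

```text
t 8.15 shift [-43.2 110.6  -0.2] rot [-0.000e+00 -1.000e-03  1.571e+00] F [ 0.5  0.2 -0.2] w 0.0939596801875514 q [-0.24  0.3   1.51  0.    1.33 -2.02]
wrist handle 376 [542.4 -98.8  71.7] ((542.9805297851562, -98.68649291992188), (16.015913009643555, 16.80904769897461), 12.100144386291504)
wrist pull 343 [559.4  18.6 147.8] ((562.5589599609375, 19.677074432373047), (16.525617599487305, 14.409037590026855), 16.764781951904297)
top pull 55 [562.5  20.4 149.5] ((562.6749877929688, 20.14276695251465), (14.606390953063965, 14.085210800170898), 1.1738003492355347)
```

View pics/w2.png

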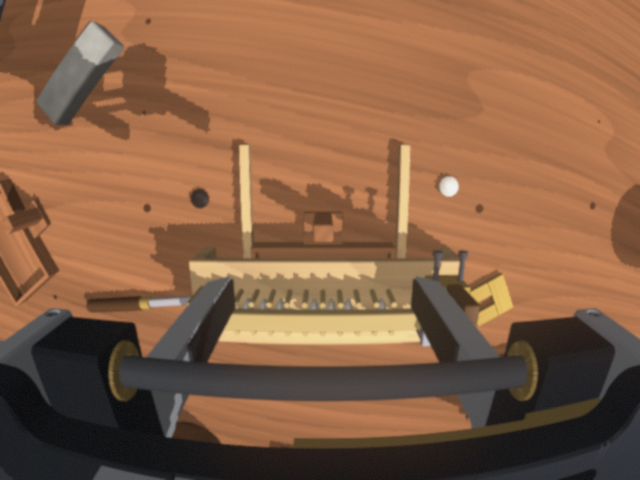

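Tray is home: the handle sits 44 mm in rack x from the pull, exactly as it should. Next, move over the pull and turn a quarter so the fingers close along rack x.

Converted, 110.5 mm / 1000 = 0.1105, 110 mm / 1000 = 0.11, 1.571 rad / 4 = 0.3928.

Emit:
arm_command(plan=[[[-0.004, 0.01, 0, 0, 0, 0.0325, -1], [-0.008, 0.02, 0, 0, 0, 0.0675, -1], [-0.012, 0.03, 0, 0, 0, 0.1, -1], [-0.016, 0.041, 0, 0, 0, 0.135, -1], [-0.02, 0.051, 0, 0, 0, 0.1675, -1], [-0.024, 0.061, 0, 0, 0, 0.2025, -1], [-0.028, 0.072, 0, 0, 0, 0.235, -1], [-0.032, 0.082, 0, 0, 0, 0.27, -1], [-0.036, 0.092, 0, 0, 0, 0.3025, -1], [-0.04, 0.102, 0, 0, 0, 0.3375, -1], [-0.043, 0.11, 0, 0, 0, 0.37, -1], [-0.043, 0.1105, 0, 0, 0, 0.3928, -1]]])

```text
time_s: 9.45
ee_pos: [0.5623, 0.0206, 0.2089]
eef_rot: [-3.139, -0.001, 1.775]
force: [-0.1, -0.8, -0.5]
grip_width: 0.0941
grip_force: 0.0
```

Emit:
arm_command(plan=[[[0, 0, 0, 0, 0, 0, -1], [0, 0, 0, 0, 0, 0, -1]]])

```text
time_s: 9.65
ee_pos: [0.5623, 0.0197, 0.2096]
eef_rot: [-3.14, -0.0, 1.783]
force: [0.1, 0.6, 0.2]
grip_width: 0.0943
grip_force: 0.0
```

Run:
```python
from h import *
togo(562.5,20,110,102)
```

```text
t 9.65 shift [ 0.3  0.4 99.6] rot [-0.001 -0.     0.002] F [0.1 0.6 0.2] w 0.09433253854194802 q [-0.03  0.33  1.48 -0.    1.34 -0.24]
```

Emit:
arm_command(plan=[[[0, 0, 0.03, 0, 0, 0, -1], [0, 0, 0.06, 0, 0, 0, -1], [0, 0, 0.085, 0, 0, 0, -1], [0, 0, 0.098, 0, 0, 0, -1], [0, 0, 0.1, 0, 0, 0, -1], [0, 0, 0.1, 0, 0, 0, -1], [0, 0, 0.1, 0, 0, 0, -1]]])

```text
time_s: 10.35
ee_pos: [0.5632, 0.0197, 0.1118]
eef_rot: [3.14, 0.0, 1.78]
force: [-0.0, 0.0, 1.1]
grip_width: 0.0941
grip_force: 0.0
```

Emit:
arm_command(plan=[[[0, 0, 0, 0, 0, 0, 1], [0, 0, 0, 0, 0, 0, 1], [0, 0, 0, 0, 0, 0, 1], [0, 0, 0, 0, 0, 0, 1], [0, 0, 0, 0, 0, 0, 1], [0, 0, 0, 0, 0, 0, 1], [0, 0, 0, 0, 0, 0, 1], [0, 0, 0, 0, 0, 0, 1], [0, 0, 0, 0, 0, 0, 1]]], squeeze=30)

```text
time_s: 11.25
ee_pos: [0.5626, 0.0198, 0.1105]
eef_rot: [-3.142, 0.0, 1.78]
force: [0.2, -0.2, -0.0]
grip_width: 0.0253
grip_force: 0.0
```

Emit:
arm_command(plan=[[[0, 0, 0, 0, 0, 0, 1], [0, 0, 0, 0, 0, 0, 1], [0, 0, 0, 0, 0, 0, 1], [0, 0, 0, 0, 0, 0, 1]]], squeeze=30)

```text
time_s: 11.65
ee_pos: [0.563, 0.0199, 0.1106]
eef_rot: [3.14, 0.0, 1.78]
force: [5.2, 1.1, -2.7]
grip_width: 0.0158
grip_force: 30.0
```

Gripped at 15.8 mm, matching the pull's 16 mm. Draw it.

Converted, -13 mm / 1000 = -0.013, -11 mm / 1000 = -0.011.

Emit:
arm_command(plan=[[[0, -0.002, 0, 0, 0, 0, 1], [0, -0.005, 0, 0, 0, 0, 1], [0, -0.008, 0, 0, 0, 0, 1], [0, -0.011, 0, 0, 0, 0, 1], [0, -0.013, 0, 0, 0, 0, 1], [0, -0.013, 0, 0, 0, 0, 1], [0, -0.013, 0, 0, 0, 0, 1], [0, -0.013, 0, 0, 0, 0, 1]]])

```text
time_s: 12.45
ee_pos: [0.551, 0.0172, 0.1109]
eef_rot: [3.138, 0.0, 1.78]
force: [8.6, 1.5, -1.9]
grip_width: 0.0154
grip_force: 30.0
```

Run:
```python
from h import *
o=ctrl.get_obs();print(np.round(o['force'],1))
im,W=pts('top');W=W*1000;Z=W[...,2]
for l,a,b,x1 in(('plate',100,108,640),):
    q=W[(Z>a)&(Z<b)&(W[...,0]>540)&(W[...,0]<x1)&(W[...,1]>-40)&(W[...,1]<50)];print(len(q),np.round(q.mean(0),1))
# arc: TCP tip in rack-y/z relative hinge
R=Ro.from_euler('xyz',o['eef_rot']);p=o['ee_pos']*1000
ey=np.array([-np.sin(np.radians(12)),np.cos(np.radians(12)),0])
for th in (.04,.08,.12,.16,.2,.24,.28,.32,.36,.4,.42):
    a=225;h=p[2]-89
    dy=a*np.cos(th)-h*np.sin(th)-a; dz=a*np.sin(th)+h*np.cos(th)-h
    print(th,np.round(R.inv().apply(ey*dy+[0,0,dz]),1))
```

```text
[ 8.6  1.5 -1.9]
66 [609.6  33.7 103.5]
0.04 [-1.1  0.  -9. ]
0.08 [ -2.5   0.1 -17.9]
0.12 [ -4.3   0.1 -26.8]
0.16 [ -6.4   0.1 -35.6]
0.2 [ -8.9   0.1 -44.3]
0.24 [-11.7   0.2 -52.8]
0.28 [-14.8   0.2 -61.3]
0.32 [-18.3   0.2 -69.7]
0.36 [-22.2   0.3 -77.8]
0.4 [-26.3   0.3 -85.9]
0.42 [-28.5   0.3 -89.8]
```

Converted, -18 mm / 1000 = -0.018, -2.5 mm / 1000 = -0.0025, 0.08 rad / 4 = 0.02.

Emit:
arm_command(plan=[[[-0.0005, 0, -0.004, 0, 0.005, 0, 1], [-0.001, 0, -0.009, 0, 0.01, 0, 1], [-0.0018, 0, -0.0135, 0, 0.015, 0, 1], [-0.0025, 0, -0.018, 0, 0.02, 0, 1], [-0.0025, 0, -0.018, 0, 0.02, 0, 1], [-0.0025, 0, -0.018, 0, 0.02, 0, 1]]], squeeze=40)

```text
time_s: 13.1
ee_pos: [0.5515, 0.0148, 0.129]
eef_rot: [3.138, -0.08, 1.78]
force: [9.2, 1.9, -2.5]
grip_width: 0.0159
grip_force: 40.0
```

Converted, -69.7 mm / 1000 = -0.0697, -2.5 mm / 1000 = -0.0025, 0.32 rad / 4 = 0.08.

Emit:
arm_command(plan=[[[-0.0011, 0, -0.009, 0, 0.01, 0, 1], [-0.0025, 0, -0.0179, 0, 0.02, 0, 1], [-0.0043, 0, -0.0268, 0, 0.03, 0, 1], [-0.0064, 0, -0.0356, 0, 0.04, 0, 1], [-0.0089, 0, -0.0443, 0, 0.05, 0, 1], [-0.0117, 0, -0.0528, 0, 0.06, 0, 1], [-0.0148, 0, -0.0613, 0, 0.07, 0, 1], [-0.0183, 0, -0.0697, 0, 0.08, 0, 1], [-0.0183, 0, -0.0697, 0, 0.08, 0, 1], [-0.0183, 0, -0.0697, 0, 0.08, 0, 1], [-0.0183, 0, -0.0697, 0, 0.08, 0, 1]]])

```text
time_s: 14.2
ee_pos: [0.5562, -0.0085, 0.1966]
eef_rot: [3.139, -0.4, 1.78]
force: [9.1, 1.9, -2.2]
grip_width: 0.0156
grip_force: 40.0
```

Run:
```python
from h import *
im,W=pts('scene');cv2.imwrite('pics/s3.png',cv2.resize(im[140:340,220:460],None,fx=3,fy=3))
o=ctrl.get_obs();print(o['force'],o['ee_pos'],o['grip_force'])
im,W=pts('top');W=W*1000
a=np.radians(12);c=np.array([616.3-2.6*-.208,-77.8-2.6])
X=(W[...,0]-c[0])*np.cos(a)+(W[...,1]-c[1])*np.sin(a);Y=-(W[...,0]-c[0])*np.sin(a)+(W[...,1]-c[1])*np.cos(a);Z=W[...,2]
m=(abs(X)<8)&(Y>-60)&(Y<80)&(Z>90)&(Z<230)
print(m.sum(),np.polyfit(Y[m],Z[m],1))
q=W[(Z>63)&(Z<80)&(X<-60)&(X>-100)&(abs(Y)<20)];print(len(q), q.mean(0) if len(q) else '')
```

```text
[10.39046307  0.92990358 -2.20009244] [ 0.5561899  -0.0085364   0.19662216] 39.998772740364075
80 [  0.68791529 133.92435117]
0
```

View pics/s3.png

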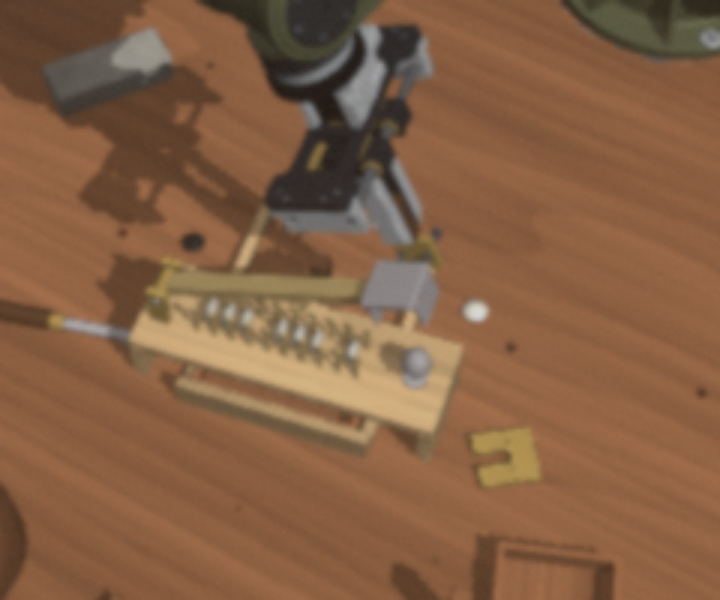

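The bar is up and the ball (crop 415,362) is exposed. One last numeric check of bar height and tray before handing in.

Run:
```python
from h import *
im,W=pts('scene');W=W*1000
q=W[140+275:140+276] if 0 else W[int(140+270/3):int(140+300/3),int(220+380/3):int(220+420/3)].reshape(-1,3);print('plate',np.nanmedian(q,0),np.nanpercentile(q[:,2],[10,90]))
a=np.radians(12);c=np.array([616.8,-80.3])
X=(W[...,0]-c[0])*np.cos(a)+(W[...,1]-c[1])*np.sin(a);Y=-(W[...,0]-c[0])*np.sin(a)+(W[...,1]-c[1])*np.cos(a);Z=W[...,2]
q=(Z>55)&(Z<80)&(X<-60)&(X>-95)&(abs(Y)<25);print('handle',q.sum(),X[q].mean(),Y[q].mean(),Z[q].max() if q.any() else 0)
```

```text
plate [599.99458501  11.15522771 193.16528694] [186.371192   198.18134501]
handle 56 -71.78744729534098 1.9332171795702855 77.95227532081239
```

```bash
python3 -c "
from h import *
print(ctrl.hand_in())"
```

```text
the job is handed in; nothing more can be done
None
```

The job is handed in, with no verdict shown: the tray is pushed home against the stop, the latch was drawn after that, and the arm still holds the bar with its socket about 85–90 mm above the ball.

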